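Post a parcel through the dispatch hatch

TASK

Post the flat parcel through the dispatch hatch at the far edge of the desk: with the fingertips slide it along the desk to the hatch, let it push the hanging flap open, and keep pushing it from behind, reaching in under the flap as far as needed, until it goes over the edge and slides down the chute into the tote; then draw the hand back out so that the flap swings shut. Slide the parcel flat on the desk and do not pick it up, do not bang or force the hatch with the hand, and leave everything else on the desk where it is.

Things in the scene. Friction and masses are not known exactly. Their poses are not given: they have to be found in the camera images.
- parcel_centre (a point): centre (half-way up) of the flat parcel, a closed brown cardboard box lying flat on the desk: 100 long (its x) x 80 wide (its y) x 38 high (its z) mm, about 0.2 kg, centre 19 mm above the desk. It lies to the left or to the right of the line through the hatch, turned by up to about 25 degrees.
- hatch: dispatch hatch, a fixed low steel frame at the desk's far edge. Origin: desk level, middle of the opening, right below the flap's hinge. x: the way parcels go through (away from the robot), y left, z up; turned up to 0.12 rad. Clear opening 120 mm wide, 56 high. Two 23 mm high lips flare from the posts towards the robot, to 32 mm before the flap and 73 mm either side of the middle.
- header (a point): middle of the underside of the header rail over the flap, 63 mm above the desk. The rail is 12 mm thick (x), 7 high, 152 long (y) on two posts 16 mm wide; rail and posts are the hatch's top, 70 mm above the desk. Upright fingers pushing a parcel meet the rail; fingers with the hand leant 30 to 45 degrees back towards the robot pass under it and the raised flap.
- sill_edge (a point): middle of the edge where the chute begins, 36 mm behind the flap. From flap to edge the floor is a steel sill level with the desk, between 62 mm high cheeks; then a polished chute falls 42 degrees into the big grey tote. A parcel tips and slides away by itself once its middle is about 10 mm past this edge, that is once the rear of the 100 mm parcel is about level with the flap.
- flap (a joint): swing of the flap (rad): 0 hanging shut, grows as the lower edge swings away from the robot, to 1.75; about 1.2 when lying on the parcel. Smooth aluminium sheet 114 mm wide with a rubber lower edge, hinged at its top 60 mm above the desk, lower edge 4 mm above it, 0.1 kg. Its weight alone shuts it, eased by a damper, in 1 to 2 s. It cannot swing towards the robot.
- carton: taller cardboard box of the same make, 100 x 80 x 85 high mm, on the other side of the hatch's line from the flat parcel; too tall for the hatch, it stays. Origin: centre of its underside.
- tape: roll of brown tape lying flat, 100 mm across, 48 high. Origin: centre of its underside.
- spool: small white ribbon spool standing upright near the desk's far edge, 50 mm across, 45 high. Origin: centre of its underside.
- marker: marker pen lying along the desk's far edge, 135 mm long (its x), 17 mm thick. Origin: on its underside, near its middle.
- scanner: black and yellow hand-held barcode scanner lying on the desk, 160 x 64 x 46 high mm. Origin: on its underside, near its middle.
- cutter: grey box cutter lying on the desk, 150 x 28 x 15 mm. Origin: centre of its underside.
- phone: black telephone lying on the desk, 150 x 72 x 9 mm. Origin: centre of its underside.
- parcel: the same flat parcel; origin: centre of its underside.

How it is judged:
By the outcome, as a careful person would: the job done as asked, in the order asked, and still so for the second after the job is handed in, with the robot touching nothing.
It also fails if it takes over 64 s, if anything falls off the work surface, if the arm or the gripper's body presses on something with over 40 N, if the wrist force passes 120 N, or if a joint passes its speed limit or range.

ROBOT

A 7-joint arm with a two-finger parallel gripper is mounted at the origin on the work surface. World frame = base frame: x ahead of the robot, y to its left, z up, the work surface at z = 0. Lengths are in m, angles in rad, forces in N, time in s.
With the tool pointing down it reaches from about 0.4 to 0.85 m from the base axis. Payload 4.5 kg.
Tool frame: the origin (TCP) lies at the very end of the fingers, on their centre line; the grasp point (between the pads) lies 19 mm behind it (r.grip_point_offset is the distance from the TCP to the grasp point, in m); z points along the fingers, y is the line along which they close (so a half turn about z gives the same grasp; the last joint's range is limited). The gripper opens to 88 mm and grips with 3 to 60 N. Pads are 18 mm wide; open, the fingers measure 123 mm over their backs; the gripper's body (75 mm by 187 mm) begins 45 mm behind the grasp point.
Start: joints at [-1.111, 0.689, -0.195, 1.565, 0.157, 0.902, -0.215], TCP at [0.258, 0.569, 0.2] pointing down, gripper open.
Joint ranges: [-3.01, 3.01], [-0.46, 2.08], [-1.47, 1.51], [0.13, 2.56], [-1, 4.14], [0.04, 2.09], [-2.66, 2.66]. Speed limits (rad/s): [2.57, 2.57, 3.14, 3.14, 3.14, 3.14, 3.14].

INTERFACE

Orientations are given as a unit quaternion [x, y, z, w].
In Python, from plant import r gives the robot as it stands.
- The arm moves only by the tool carry_out, never from a script. Its argument "rows" is a list of rows, each a list of 3 entries, a list of its own where there are three numbers: the shift along the tool's x, y, z in cm, then the turn, a rotation vector about the tool's x, y, z in degrees, then the closure, from 0 (fully open) to 1 (shut). A call has 1 to 12 rows; each row is the pose to reach, as a shift and turn from the pose commanded when the call began, along the tool's axes at that moment; what a row does not reach only later rows make up. A row lasts 1/10 s, in which the tool goes at most 50 mm and 8.59 degrees, less where a joint would pass 70% of its speed; a pose out of reach is approached as far as the arm can. A call with a gripper value outside its range is refused whole. The fingers move at their own pace and stop on an object; "newtons" is the grip in N (left out, the last holds). Time passes only in rows, so rows that repeat a pose let the fingers close. It gives the time, the measured TCP pose, the force, the opening and the grip force at its end, in the units of the state.
- r.get_state(): the state, without advancing time (a new reading comes with each control period).
- r.snapshot(name): name is "scene" or "top" or "wrist"; returns a dict with "image" (420x560x3 uint8, red, green, blue), "fx", "fy", "cx", "cy" (pixels), "pose" (4x4, takes a point from camera to world coordinates). Camera axes: x right, y up, looking along -z (the intrinsics and any distortion apply to the point x, -y, -z); pixel columns grow to the right and rows downward; lengths in m; the calibration is good to about 2 mm. A picture is of the moment at which its call begins. There is no depth.
- r.finish_job(): hands the job in; it is judged then, once.
The state is a dict: "clock": time; "q": joint angles; "qd": joint speeds; "joint_torque": joint torques, N m; "tool_pos": TCP position; "eef_rot": TCP orientation; "contact_force": force on the tool from outside, world axes, zero at the start; "moment": the same for the moment, N m; "opening": opening from 0.0 (shut) to 1.0 (fully open); "finger_force": force on a finger pad.
Only numpy, scipy, OpenCV 4.12 (cv2) and the standard library are available. Lean on these libraries where they do the work, as an engineer would, in place of code of your own. Each camera call takes 0.05 s, during which the arm holds its last target. There are 200 camera calls.

## Working session

There is one attempt and no reset: what is moved stays moved. The work goes in short steps, Python scripts to look and compute and a tool call to move; the robot and the scene stay as the last step left them, time stands still between calls to the robot, and variables do not carry over. Pictures are saved under pics/ and viewed, at most 10 in all, crops included, and the job is handed in when it is done.

Besides the shell and the picture viewer there is one more tool, called after ">>>" in YAML: its name, and indented under it one key for each argument. carry_out: Moves the arm, as the interface text tells. Its arguments: {"type":"object","properties":{"rows":{"type":"array"},"newtons":{"type":"number"}},"required":["rows"]}

```bash
mkdir -p pics; ls; python3 - <<'E'
from plant import r
import cv2,pickle
d={}
for n in ("scene","top"):
    s=r.snapshot(n); d[n]=s
    cv2.imwrite(f"pics/{n}0.png",s["image"][:,:,::-1]); print(n,{k:v for k,v in s.items() if k!="image"})
pickle.dump(d,open("s0.pkl","wb"))
print(r.get_state())
E
```

```text
pics
scene {'fx': 441.0887228154444, 'fy': 441.0887228154444, 'cx': 279.0023677120041, 'cy': 211.19896218751668, 'pose': array([[ 0.80581741, -0.49754664,  0.32110067,  0.87489927],
       [ 0.59198775,  0.69009231, -0.41632092, -0.53141396],
       [-0.01445003,  0.52556631,  0.85062991,  1.12194812],
       [ 0.        ,  0.        ,  0.        ,  1.        ]])}
top {'fx': 435.2154610592654, 'fy': 435.2154610592654, 'cx': 276.22534254468513, 'cy': 214.21391608576664, 'pose': array([[-0.02105721,  0.98836151, -0.15065896,  0.2388053 ],
       [-0.9996744 , -0.02298676, -0.01107718, -0.00604634],
       [-0.01441142,  0.15037665,  0.98852374,  1.5500658 ],
       [ 0.        ,  0.        ,  0.        ,  1.        ]])}
{'clock': 0.1, 'q': array([-1.11122613,  0.68991854, -0.19447314,  1.56620743,  0.15727806,
        0.90249584, -0.21509251]), 'qd': array([ 1.99022236e-04, -2.03291481e-03,  1.07847110e-05, -3.52429604e-03,
       -1.80757944e-03, -6.66053856e-04,  1.14771645e-03]), 'joint_torque': array([-3.79674893e-03, -5.28500283e+01, -1.27177656e+00, -1.53838134e+01,
       -5.26034134e-02,  1.94373824e-03,  5.05947651e-05]), 'tool_pos': array([0.25794593, 0.56861035, 0.19918627]), 'eef_rot': array([ 2.11266035e-01,  9.77428251e-01, -8.14685161e-04, -1.10189017e-04]), 'contact_force': array([ 0.39207164, -0.29694558, -0.38721136]), 'moment': array([-0.00347358,  0.01169652,  0.02390681]), 'finger_force': 0.0, 'opening': 1.0012570138508499}
```

View pics/top0.png

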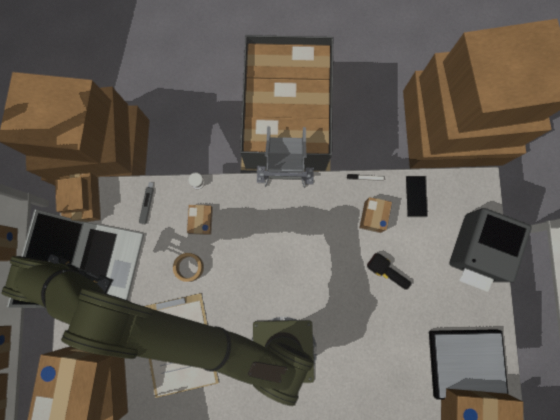

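View pics/scene0.png

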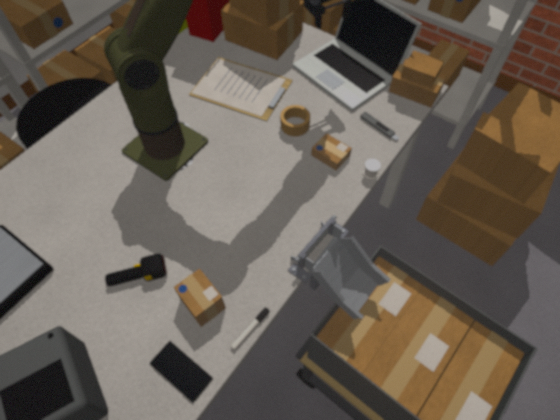

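The top view has the hatch at about (286,174), the flat parcel at (200,219), the carton at (377,214), the tape at (188,267) and the spool at (196,180). Next I'll zoom in on the parcel and hatch in both views.

```bash
cat > h.py <<'E'
import numpy as np,cv2,pickle
def ray(s,u,v):
    P=s["pose"]; d=P[:3,:3]@np.array([(u-s["cx"])/s["fx"],-(v-s["cy"])/s["fy"],-1.]); return P[:3,3],d
def onz(s,u,v,z):
    o,d=ray(s,u,v); return o+d*(z-o[2])/d[2]
def tri(rays):
    A=np.zeros((3,3));b=np.zeros(3)
    for o,d in rays:
        d=d/np.linalg.norm(d);M=np.eye(3)-np.outer(d,d);A+=M;b+=M@o
    return np.linalg.solve(A,b)
def proj(s,p):
    P=s["pose"];c=P[:3,:3].T@(np.asarray(p)-P[:3,3]);return s["cx"]+s["fx"]*c[0]/-c[2],s["cy"]-s["fy"]*c[1]/-c[2]
E
python3 - <<'E'
from h import *
d=pickle.load(open("s0.pkl","rb"))
def crop(s,x,y,w,h,k): return cv2.resize(s["image"][y:y+h,x:x+w,::-1],None,fx=k,fy=k,interpolation=cv2.INTER_CUBIC)
a=crop(d["top"],180,150,150,100,5)   # 750x500
cv2.imwrite("pics/c_top.png",a)
b=crop(d["scene"],280,120,120,100,6)
cv2.imwrite("pics/c_sc.png",b)
E
```

```text
(no output)
```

View pics/c_top.png

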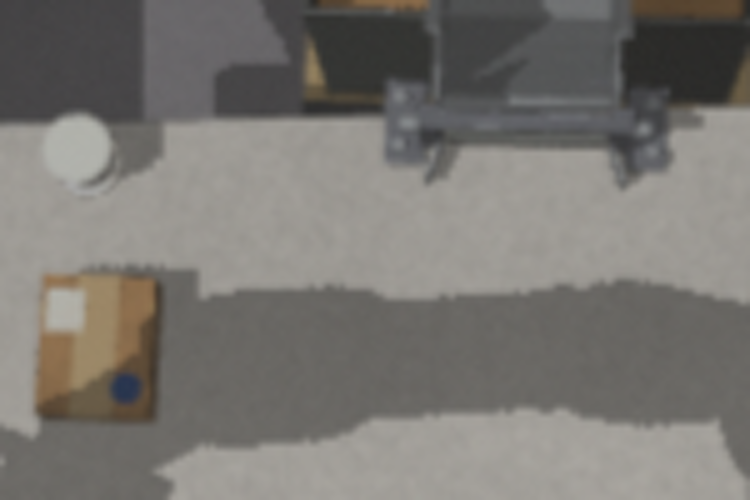

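View pics/c_sc.png

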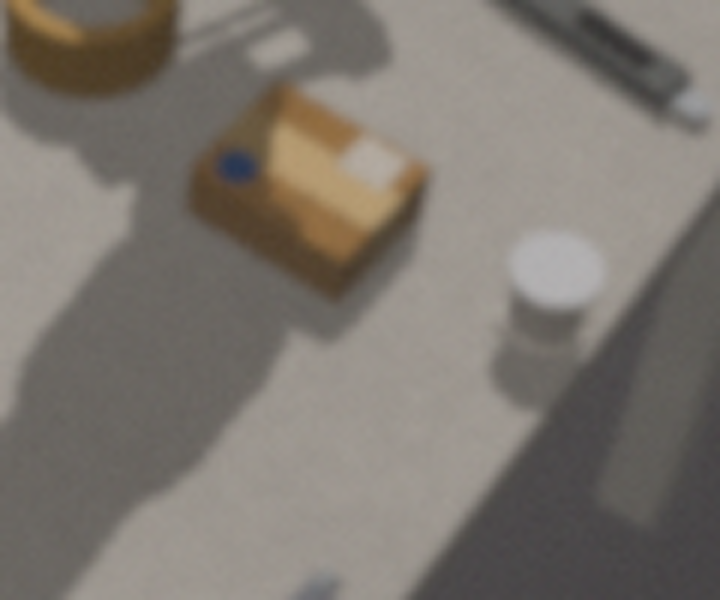

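The crop puts the parcel's top corners at (42,275), (160,277), (155,420) and (37,415), the rail ends at about (425,114) and (637,124), and the lip tips at (432,180) and (623,185). The scene crop has the parcel's top corners at (430,172), (342,262), (195,183) and (285,85).

```bash
python3 - <<'E'
from h import *
d=pickle.load(open("s0.pkl","rb")); T,S=d["top"],d["scene"]
np.set_printoptions(precision=4,suppress=True)
t=lambda u,v:((u+.5)/5-.5+180,(v+.5)/5-.5+150)
s=lambda u,v:((u+.5)/6-.5+280,(v+.5)/6-.5+120)
tc=[(42,275),(160,277),(155,420),(37,415)]; sc=[(430,172),(342,262),(195,183),(285,85)]
for a,b in zip(tc,sc): print("tri",tri([ray(T,*t(*a)),ray(S,*s(*b))]),"z38",onz(T,*t(*a),.038),onz(S,*s(*b),.038))
q=np.array([onz(T,*t(*a),.038)[:2] for a in tc]);c=q.mean(0)
ax=(q[0]+q[1]-q[2]-q[3])/2; print("parcel",c,np.linalg.norm(ax),np.degrees(np.arctan2(ax[1],ax[0])))
l,rr=onz(T,*t(425,114),.07),onz(T,*t(637,124),.07); print("rail",l,rr,np.linalg.norm(l-rr)); e=(l-rr)[:2]
print("mid",(l+rr)/2,"hatch yaw deg",np.degrees(np.arctan2(-e[0],e[1])))
for p in [(432,180),(623,185)]: print("lip",onz(T,*t(*p),.023))
def blob(im,lo,hi,box):
    x0,y0,x1,y1=box; hsv=cv2.cvtColor(im[y0:y1,x0:x1],cv2.COLOR_RGB2HSV); m=cv2.inRange(hsv,lo,hi); M=cv2.moments(m,True); return M["m10"]/M["m00"]+x0,M["m01"]/M["m00"]+y0
print("spool top",onz(T,195.6,179.5,.045),"tape",onz(T,188,266.5,.048),"carton",onz(T,378,213,.085),"marker",onz(T,347,177,.01),onz(T,384,178,.01))
E
```

```text
tri [0.5115 0.3229 0.0354] z38 [0.5109 0.3222 0.038 ] [0.5125 0.3209 0.038 ]
tri [0.5077 0.2388 0.0429] z38 [0.5075 0.2385 0.038 ] [0.507  0.2435 0.038 ]
tri [0.4099 0.2462 0.0288] z38 [0.406  0.2419 0.038 ] [0.4162 0.2428 0.038 ]
tri [0.4141 0.3277 0.0342] z38 [0.4114 0.3247 0.038 ] [0.4176 0.3273 0.038 ]
parcel [0.4589 0.2818] 0.10053826971702592 -1.6920794841309061
rail [0.613 0.048 0.07 ] [ 0.6022 -0.0997  0.07  ] 0.1480730020090959
mid [ 0.6076 -0.0258  0.07  ] hatch yaw deg -4.184347472698965
lip [0.5762 0.0455 0.023 ]
lip [ 0.5692 -0.0912  0.023 ]
spool top [0.5995 0.2944 0.045 ] tape [0.293  0.3179 0.048 ] carton [ 0.4582 -0.3352  0.085 ] marker [ 0.6037 -0.2477  0.01  ] [ 0.5968 -0.3808  0.01  ]
```

```bash
cat > go.py <<'E'
# python3 go.py x y z yaw_deg lean_deg : shift/turn in tool axes; tool y at world angle yaw, lean = hand leant back
import sys,numpy as np
from scipy.spatial.transform import Rotation as R
from plant import r
np.set_printoptions(precision=2,suppress=True)
s=r.get_state(); x,y,z,yaw,lean=map(float,sys.argv[1:6])
a=np.radians(yaw); ty=np.array([np.cos(a),np.sin(a),0]); tz=np.array([0,0,-1.]); tx=np.cross(ty,tz)
Rt=R.from_matrix(np.stack([tx,ty,tz],1))*R.from_euler("y",-lean,degrees=True)
Rc=R.from_quat(s["eef_rot"])
print("t",s["clock"],"pos",s["tool_pos"]*1000,"F",s["contact_force"],"q",s["q"])
print("shift cm",Rc.inv().apply(np.array([x,y,z])-s["tool_pos"])*100,"turn deg",(Rc.inv()*Rt).as_rotvec(degrees=True), "z dir",Rt.as_matrix()[:,2])
E
python3 go.py .38 .285 .12 85.8 0; python3 go.py .38 .285 .12 85.8 40
```

```text
t 0.1 pos [257.95 568.61 199.19] F [ 0.39 -0.3  -0.39] q [-1.11  0.69 -0.19  1.57  0.16  0.9  -0.22]
shift cm [-22.83 -20.78   7.96] turn deg [ -0.09  -0.01 -20.19] z dir [ 0.  0. -1.]
t 0.1 pos [257.95 568.61 199.19] F [ 0.39 -0.3  -0.39] q [-1.11  0.69 -0.19  1.57  0.16  0.9  -0.22]
shift cm [-22.83 -20.78   7.96] turn deg [ -7.14 -39.59 -19.33] z dir [ 0.64 -0.05 -0.77]
```

>>> carry_out:
  rows:
    - [[-4,-3.5,1],[0,0,-4],0.55]
    - [[-8,-7,2],[0,0,-8],0.55]
    - [[-12,-10.5,4],[0,0,-12],0.55]
    - [[-16,-14,6],[0,0,-16],0.55]
    - [[-20,-17.5,8],[0,0,-20.2],0.55]
    - [[-22.8,-20.8,8],[0,0,-20.2],0.55]
    - [[-22.8,-20.8,8],[0,0,-20.2],0.55]
    - [[-22.8,-20.8,8],[0,0,-20.2],0.55]

```text
clock: 0.9
tool_pos: [0.3807, 0.2808, 0.1191]
eef_rot: [0.04, 0.999, -0.002, -0.001]
contact_force: [-0.5, 0.3, -0.3]
opening: 0.448
finger_force: 0.0
```

```bash
python3 go.py .38 .285 .015 85.8 0; python3 - <<'E'
from h import *
from plant import r
s=r.snapshot("wrist"); t=r.snapshot("top"); pickle.dump((s,t),open("s1.pkl","wb"))
a=np.hstack([cv2.resize(s["image"],(400,300)),cv2.resize(t["image"][140:260,170:330],(400,300),interpolation=cv2.INTER_CUBIC)])
cv2.imwrite("pics/w1.png",a[:,:,::-1]); print(r.get_state()["opening"])
E
```

```text
t 0.9 pos [380.68 280.85 119.14] F [-0.53  0.27 -0.27] q [-0.56  0.64 -0.27  2.09  0.38  0.46  0.37]
shift cm [ 0.09  0.46 10.41] turn deg [-0.26 -0.06 -0.36] z dir [ 0.  0. -1.]
0.45146627021699637
```

View pics/w1.png

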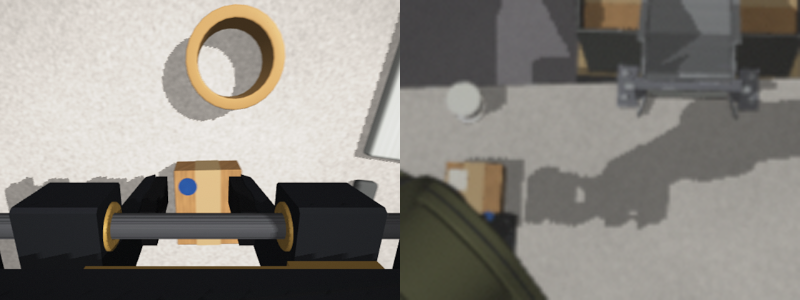

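The wrist view shows the parcel's rear end, with the blue dot, ahead of the fingers; the tape is clear behind. I'll lower the hand and push forward about 4 cm.

>>> carry_out:
  rows:
    - [[0,0.3,4],[0,0,0],0.55]
    - [[0,0.3,8],[0,0,0],0.55]
    - [[0,0.3,10.4],[0,0,0],0.55]
    - [[0,0.3,10.4],[0,0,0],0.55]
    - [[-0.8,0.3,10.4],[0,0,0],0.55]
    - [[-1.5,0.3,10.4],[0,0,0],0.55]
    - [[-2.2,0.3,10.4],[0,0,0],0.55]
    - [[-2.9,0.3,10.4],[0,0,0],0.55]

```text
clock: 1.8
tool_pos: [0.4107, 0.2868, 0.0171]
eef_rot: [0.037, 0.999, 0.001, 0.001]
contact_force: [-0.7, -0.0, -0.1]
opening: 0.446
finger_force: 0.0
```

>>> carry_out:
  rows:
    - [[-0.7,0,0],[0,0,0],0.55]
    - [[-1.4,0,0],[0,0,0],0.55]
    - [[-2.1,0,0],[0,0,0],0.55]
    - [[-2.8,0,0],[0,0,0],0.55]
    - [[-2.8,0,0],[0,0,0],0.55]

```text
clock: 2.3
tool_pos: [0.4383, 0.2843, 0.0159]
eef_rot: [0.037, 0.999, 0.0, 0.001]
contact_force: [-0.8, 0.3, 0.4]
opening: 0.45
finger_force: 0.0
```

```bash
python3 go.py .40 .285 .015 85.8 0
```

```text
t 2.3 pos [438.34 284.26  15.91] F [-0.82  0.31  0.41] q [-0.55  0.87 -0.19  2.    0.48  0.32  0.36]
shift cm [ 3.83 -0.21  0.09] turn deg [ 0.03  0.06 -0.08] z dir [ 0.  0. -1.]
```

>>> carry_out:
  rows:
    - [[1,0,0],[0,0,0],0.55]
    - [[1.5,0,-4],[0,0,0],0.55]
    - [[1.5,0,-8],[0,0,0],0.55]
    - [[1.5,0,-10],[0,0,0],0.55]

```text
clock: 2.7
tool_pos: [0.4209, 0.2866, 0.1183]
eef_rot: [0.036, 0.999, 0.001, 0.001]
contact_force: [-0.4, -0.1, -0.5]
opening: 0.455
finger_force: 0.0
```

```bash
python3 go.py .497 .35 .11 -4.2 0;python3 go.py .497 .35 .11 175.8 0; python3 - <<'E'
from h import *
from plant import r
t=r.snapshot("scene"); pickle.dump(t,open("s2.pkl","wb"))
cv2.imwrite("pics/sc2.png",cv2.resize(t["image"][100:260,260:420],(600,600),interpolation=cv2.INTER_CUBIC)[:,:,::-1])
E
```

```text
t 2.7 pos [420.92 286.55 118.27] F [-0.37 -0.13 -0.46] q [-0.49  0.68 -0.32  1.99  0.4   0.53  0.41]
shift cm [-7.14  6.87  0.85] turn deg [ 0.12 -0.03 90.12] z dir [ 0.  0. -1.]
t 2.7 pos [420.92 286.55 118.27] F [-0.37 -0.13 -0.46] q [-0.49  0.68 -0.32  1.99  0.4   0.53  0.41]
shift cm [-7.14  6.87  0.85] turn deg [  0.03   0.12 -89.88] z dir [ 0.  0. -1.]
```

View pics/sc2.png

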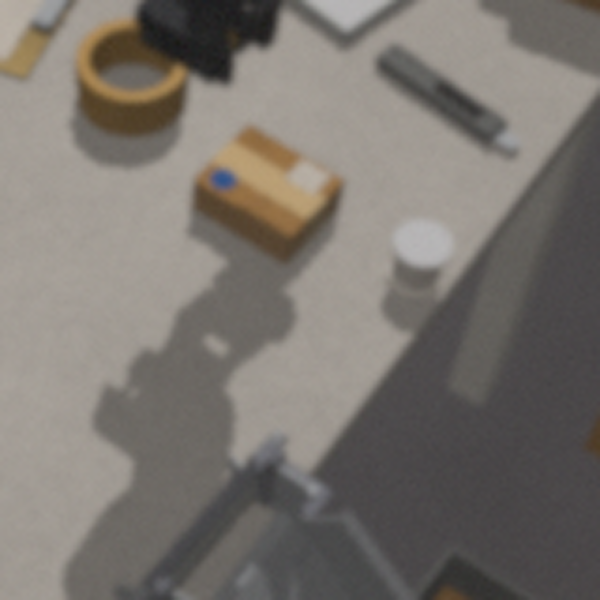

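The parcel has moved forward and is still flat. Its top corners are at about (344,183), (286,240), (195,186) and (252,128) in the crop, and the spool at (422,245) is clear.

```bash
python3 - <<'E'
from h import *
s=pickle.load(open("s2.pkl","rb"))
q=np.array([onz(s,(u+.5)/3.75-.5+260,(v+.5)/3.75-.5+100,.038)[:2] for u,v in [(344,183),(286,240),(195,186),(252,128)]])
ax=(q[0]+q[1]-q[2]-q[3])/2; print(q.round(3),q.mean(0).round(4),np.degrees(np.arctan2(ax[1],ax[0])))
E
```

```text
[[0.513 0.321]
 [0.506 0.241]
 [0.413 0.245]
 [0.417 0.327]] [0.4623 0.2833] -3.0548197117075913
```

>>> carry_out:
  rows:
    - [[-1,1,0],[0,0,8],0.55]
    - [[-2,2,0],[0,0,16],0.55]
    - [[-3,3,0],[0,0,24],0.55]
    - [[-4,4,0],[0,0,32],0.55]
    - [[-5,5,0],[0,0,40],0.55]
    - [[-6,6,0],[0,0,48],0.55]
    - [[-7,6.8,0],[0,0,56],0.55]
    - [[-7.1,6.8,0],[0,0,64],0.55]
    - [[-7.1,6.8,0],[0,0,72],0.55]
    - [[-7.1,6.8,0],[0,0,80],0.55]
    - [[-7.1,6.8,0],[0,0,88],0.55]
    - [[-7.1,6.8,0],[0,0,90],0.55]

```text
clock: 3.95
tool_pos: [0.4961, 0.3483, 0.1151]
eef_rot: [0.733, 0.68, -0.001, 0.0]
contact_force: [0.5, -0.0, 1.1]
opening: 0.45
finger_force: 0.0
```

```bash
python3 go.py .497 .35 .015 -4.2 0
```

```text
t 3.95 pos [496.09 348.29 115.15] F [ 0.5  -0.04  1.12] q [-0.75  0.77  0.11  1.71 -0.13  0.67 -0.64]
shift cm [ 0.19  0.09 10.01] turn deg [-0.06  0.09 -0.04] z dir [ 0.  0. -1.]
```

```bash
python3 - <<'E'
from h import *
from plant import r
np.set_printoptions(precision=3,suppress=True)
s2=pickle.load(open("s2.pkl","rb")); u,v=proj(s2,[.4209,.2866,.1183]); print("tcp in sc2 crop",(u-260)*3.75,(v-100)*3.75)
w,t=pickle.load(open("s1.pkl","rb")); print(w["pose"]); u,v=proj(w,[.3807,.2808,.1191]); print("tcp in w1",u*400/560,v*300/420)
for p in [(.411,.325,.038),(.411,.242,.038),(.511,.322,.038)]: u,v=proj(w,p); print("corner in w1",u*400/560,v*300/420)
S=r.snapshot("scene"); pickle.dump(S,open("s3.pkl","wb"))
a=cv2.resize(S["image"][60:220,250:410],(600,600),interpolation=cv2.INTER_CUBIC)[:,:,::-1].copy()
for p in [(.4961,.3483,.1151),(.4961+.03,.3483,.1151),(.4961-.03,.3483,.1151)]:
    u,v=proj(S,p); cv2.circle(a,(int((u-250)*3.75),int((v-60)*3.75)),4,(0,0,255),1)
cv2.imwrite("pics/sc3.png",a)
E
```

```text
tcp in sc2 crop 235.32121657443994 92.4826147083047
[[ 0.08  -0.963 -0.256  0.316]
 [ 0.997  0.076  0.025  0.286]
 [-0.005 -0.257  0.966  0.304]
 [ 0.     0.     0.     1.   ]]
tcp in w1 199.22539027489816 168.53481867047884
corner in w1 239.17927693908754 167.04044330293175
corner in w1 168.14350578431797 172.29884983530812
corner in w1 239.66372164072294 241.77726002546572
```

View pics/sc3.png

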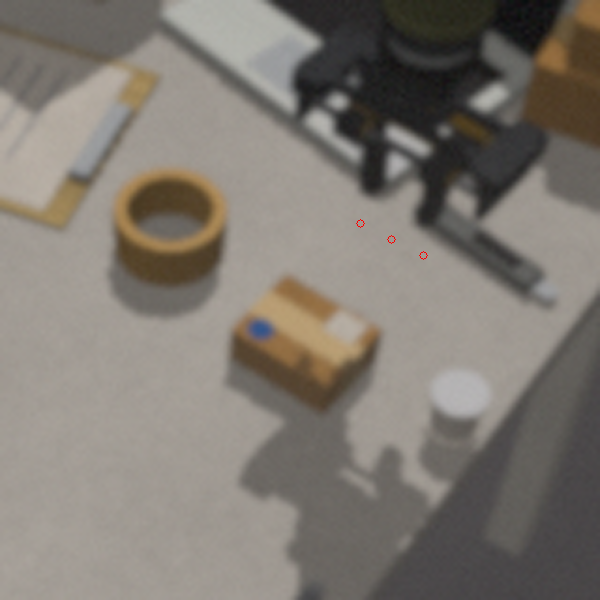

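The fingertips in this picture, at about (375,187) and (430,217), sit above the projected TCP at (391,239). So the tips may be several cm higher than I assumed, and the push would have passed over the parcel. I'll lower beside the parcel and check.

>>> carry_out:
  rows:
    - [[0.2,0,4],[0,0,0],0.55]
    - [[0.2,0,8],[0,0,0],0.55]
    - [[0.2,0,10],[0,0,0],0.55]
    - [[0.2,0,10],[0,0,0],0.55]

```text
clock: 4.4
tool_pos: [0.4949, 0.3487, 0.0127]
eef_rot: [0.732, 0.682, -0.003, -0.001]
contact_force: [0.3, -0.8, 0.1]
opening: 0.448
finger_force: 0.0
```

```bash
python3 - <<'E'
from h import *
from plant import r
np.set_printoptions(precision=3,suppress=True)
st=r.get_state(); p=st["tool_pos"]; print(p,st["contact_force"])
S=r.snapshot("scene");W=r.snapshot("wrist"); pickle.dump((S,W),open("s4.pkl","wb"))
a=cv2.resize(S["image"][80:200,290:400],(440,480),interpolation=cv2.INTER_CUBIC)[:,:,::-1].copy()
u,v=proj(S,p); cv2.circle(a,(int((u-290)*4),int((v-80)*4)),4,(0,0,255),1)
b=cv2.resize(W["image"],(360,270))[:,:,::-1].copy()
u,v=proj(W,p); cv2.circle(b,(int(u*360/560),int(v*270/420)),4,(0,0,255),1)
c=np.zeros((480,800,3),np.uint8); c[:,:440]=a; c[:270,440:]=b; cv2.imwrite("pics/m4.png",c)
w,t=pickle.load(open("s1.pkl","rb"))
m=cv2.inRange(cv2.cvtColor(w["image"],cv2.COLOR_RGB2HSV),(10,60,60),(30,255,255)); m[210:]=0
x,y,ww,hh=cv2.boundingRect(m); print("tape bbox",x,y,ww,hh,"fx",w["fx"])
C=np.array([.293,.318,.048]); print("pred",proj(w,C),proj(w,C+[0,.05,0]),proj(w,C-[0,.05,0]))
E
```

```text
[0.495 0.349 0.013] [ 0.301 -0.79   0.07 ]
tape bbox 259 6 141 148 fx 338.4204604392226
pred (np.float64(321.26944292842126), np.float64(82.64107651870982)) (np.float64(391.8551548392762), np.float64(76.61416365703863)) (np.float64(251.41959748003654), np.float64(88.60515792445214))
```

View pics/m4.png

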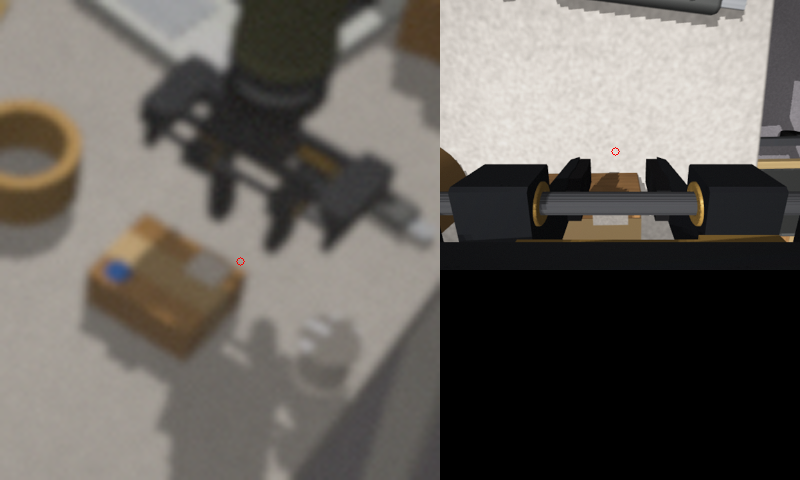

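The wrist camera's pose checks out: the tape measures 141 px wide against 140 predicted. The real tips are about 40 mm short of the reported TCP. I'll find the desk by gentle touch.

>>> carry_out:
  rows:
    - [[0,0,0.7],[0,0,0],0.55]
    - [[0,0,1.4],[0,0,0],0.55]
    - [[0,0,2.1],[0,0,0],0.55]
    - [[0,0,2.8],[0,0,0],0.55]
    - [[0,0,2.8],[0,0,0],0.55]

```text
clock: 5.0
tool_pos: [0.4972, 0.3497, -0.0131]
eef_rot: [0.732, 0.681, -0.001, -0.0]
contact_force: [0.4, 0.5, -0.2]
opening: 0.453
finger_force: 0.0
```

>>> carry_out:
  rows:
    - [[0,0,0.3],[0,0,0],0.55]
    - [[0,0,0.6],[0,0,0],0.55]
    - [[0,0,0.6],[0,0,0],0.55]

```text
clock: 5.3
tool_pos: [0.4978, 0.3501, -0.0184]
eef_rot: [0.732, 0.681, -0.0, -0.0]
contact_force: [-0.2, 1.0, -0.1]
opening: 0.45
finger_force: 0.0
```

>>> carry_out:
  rows:
    - [[0,0,0.3],[0,0,0],0.55]
    - [[0,0,0.5],[0,0,0],0.55]
    - [[0,0,0.5],[0,0,0],0.55]

```text
clock: 5.6
tool_pos: [0.4977, 0.35, -0.0234]
eef_rot: [0.733, 0.681, -0.0, -0.0]
contact_force: [-0.2, -0.1, -0.4]
opening: 0.447
finger_force: 0.0
```

>>> carry_out:
  rows:
    - [[0,0,0.2],[0,0,0],0.55]
    - [[0,0,0.4],[0,0,0],0.55]
    - [[0,0,0.4],[0,0,0],0.55]

```text
clock: 5.9
tool_pos: [0.4977, 0.3501, -0.0274]
eef_rot: [0.732, 0.681, -0.0, -0.0]
contact_force: [-1.0, 0.4, -0.2]
opening: 0.448
finger_force: 0.0
```

>>> carry_out:
  rows:
    - [[0,0,0.2],[0,0,0],0.55]
    - [[0,0,0.4],[0,0,0],0.55]
    - [[0,0,0.4],[0,0,0],0.55]

```text
clock: 6.2
tool_pos: [0.4977, 0.3501, -0.0314]
eef_rot: [0.732, 0.681, -0.0, -0.0]
contact_force: [0.2, -0.5, -0.1]
opening: 0.452
finger_force: 0.0
```

>>> carry_out:
  rows:
    - [[0,0,0.2],[0,0,0],0.55]
    - [[0,0,0.3],[0,0,0],0.55]
    - [[0,0,0.3],[0,0,0],0.55]

```text
clock: 6.5
tool_pos: [0.4978, 0.3501, -0.0343]
eef_rot: [0.733, 0.681, -0.0, -0.0]
contact_force: [0.4, -0.1, 0.2]
opening: 0.449
finger_force: 0.0
```

>>> carry_out:
  rows:
    - [[0,0,0.2],[0,0,0],0.55]
    - [[0,0,0.3],[0,0,0],0.55]
    - [[0,0,0.3],[0,0,0],0.55]

```text
clock: 6.8
tool_pos: [0.4978, 0.3501, -0.0373]
eef_rot: [0.733, 0.681, -0.0, -0.0]
contact_force: [-0.8, 0.5, 0.0]
opening: 0.444
finger_force: 0.0
```

>>> carry_out:
  rows:
    - [[0,0,0.2],[0,0,0],0.55]
    - [[0,0,0.3],[0,0,0],0.55]
    - [[0,0,0.3],[0,0,0],0.55]

```text
clock: 7.1
tool_pos: [0.4981, 0.3503, -0.0383]
eef_rot: [0.733, 0.681, 0.0, -0.0]
contact_force: [-3.0, -1.1, 13.8]
opening: 0.453
finger_force: 7.1
```

>>> carry_out:
  rows:
    - [[0,0,-0.6],[0,0,0],0.55]
    - [[0,0,-1.3],[0,0,0],0.55]
    - [[0,0,-1.3],[0,0,0],0.55]

```text
clock: 7.4
tool_pos: [0.4986, 0.3506, -0.0262]
eef_rot: [0.733, 0.681, 0.001, 0.0]
contact_force: [1.1, 0.3, 0.3]
opening: 0.453
finger_force: 0.0
```

```bash
sed -i 's/-s\["tool_pos"\])\*100/+.038*Rt.as_matrix()[:,2]-s["tool_pos"])*100/; s/^print("t"/print("tip",(s["tool_pos"]-.038*Rc.as_matrix()[:,2])*1000);print("t"/' go.py
python3 - <<'E'
from h import *
from plant import r
S,W=pickle.load(open("s4.pkl","rb")); print(r.grip_point_offset)
for dz in (.038,): u,v=proj(S,[.495,.349,.013+dz]); print((u-290)*4,(v-80)*4)
E
python3 go.py .462 .345 .012 -4.2 0
```

```text
0.0187
246.65195132601502 230.13148628578642
tip [498.59 350.6   11.83]
t 7.4 pos [498.64 350.64 -26.17] F [1.07 0.28 0.34] q [-0.73  0.99  0.07  1.75 -0.15  0.4  -0.63]
shift cm [-0.83 -3.61 -0.02] turn deg [ 0.08 -0.07  0.  ] z dir [ 0.  0. -1.]
```

The 38 mm short-tip model lands exactly on the observed tips. Now I'll align with the parcel's left side and push it sideways, slightly forward.

>>> carry_out:
  rows:
    - [[0,-1.8,0],[0,0,0],0.55]
    - [[0,-3.6,0],[0,0,0],0.55]
    - [[0,-3.6,0],[0,0,0],0.55]
    - [[-0.7,-3.6,0],[0,0,0],0.55]
    - [[-1.4,-3.6,0],[0,0,0],0.55]
    - [[-2,-3.6,0],[0,0,0],0.55]
    - [[-2.6,-3.5,0],[0,0,0],0.55]
    - [[-3.4,-3.4,0],[0,0,0],0.55]
    - [[-4.2,-3.3,0],[0,0,0],0.55]
    - [[-5,-3.2,0],[0,0,0],0.55]
    - [[-6,-3.05,0],[0,0,0],0.55]
    - [[-6,-3.05,0],[0,0,0],0.55]

```text
clock: 8.6
tool_pos: [0.4633, 0.2898, -0.0271]
eef_rot: [0.733, 0.68, -0.001, 0.001]
contact_force: [0.7, -0.0, 0.0]
opening: 0.449
finger_force: 0.0
```

```bash
cat > box.py <<'E'
from h import *
from plant import r
S=r.snapshot("scene"); im=S["image"]; pickle.dump(S,open("sb.pkl","wb"))
hsv=cv2.cvtColor(im,cv2.COLOR_RGB2HSV); m=cv2.inRange(hsv,(5,60,40),(30,255,255))
b=cv2.inRange(hsv,(105,100,40),(130,255,255))
H=(np.array([.608,-.025]),-np.radians(4.2)); c,s=np.cos(H[1]),np.sin(H[1])
n,l,st,ct=cv2.connectedComponentsWithStats(m)
for i in range(1,n):
    if 250<st[i,4]<1500:
        p=onz(S,*ct[i],.025)
        if .35<p[0]<.66 and -.2<p[1]<.36:
            pts=np.argwhere(l==i)[:,::-1]; rc=cv2.minAreaRect(pts.astype(np.float32))
            e=p[:2]-H[0]; print("blob",st[i],"world",p.round(3),"hatch",(e@[c,s]).round(4),(e@[-s,c]).round(4))
n,l,st,ct=cv2.connectedComponentsWithStats(b)
for i in range(1,n):
    if 3<st[i,4]<80:
        p=onz(S,*ct[i],.038)
        if .3<p[0]<.65 and -.2<p[1]<.4: e=p[:2]-H[0]; print("dot",p.round(3),"hatch",(e@[c,s]).round(4),(e@[-s,c]).round(4))
E
python3 box.py; python3 go.py .46 .3 .012 -4.2 0
python3 - <<'E'
exec(open("box.py").read().replace('r.snapshot("scene")','pickle.load(open("s2.pkl","rb"))').replace('sb.pkl','x.pkl'))
E
```

```text
blob [304 144  39  36 775] world [0.462 0.234 0.025] hatch -0.1643 0.2474
dot [0.428 0.217 0.038] hatch -0.1974 0.2286
tip [463.24 290.97  10.91]
t 8.65 pos [463.22 290.92 -27.09] F [0.35 0.54 0.13] q [-0.67  0.96  0.04  1.94 -0.13  0.25 -0.59]
shift cm [ 0.88 -0.39 -0.11] turn deg [-0.02  0.07 -0.1 ] z dir [ 0.  0. -1.]
blob [312 134  39  36 761] world [0.461 0.28  0.025] hatch -0.1688 0.2938
dot [0.428 0.265 0.038] hatch -0.2008 0.276
```

```bash
cat > fk.py <<'E'
import numpy as np
from scipy.spatial.transform import Rotation as R
def fk(q,p,sg):
    h,a,b,L,y0,y7=p; q=np.array(q)*sg
    Z=lambda t:R.from_euler("z",t); Y=lambda t:R.from_euler("y",t); e=np.array([0,0,1.])
    A=Z(q[0]+y0)*Y(q[1]); pos=e*h+A.apply(e*a); A=A*Z(q[2])*Y(q[3]); pos=pos+A.apply(e*b); A=A*Z(q[4])*Y(q[5]); pos=pos+A.apply(e*L)
    return pos,A*Z(q[6]+y7)
E
python3 - <<'E'
from fk import *
from scipy.optimize import least_squares
import itertools
D=[([-1.11122613,.68991854,-.19447314,1.56620743,.15727806,.90249584,-.21509251],[.25794593,.56861035,.19918627],85.8-20.19),
([-.56,.64,-.27,2.09,.38,.46,.37],[.38068,.28085,.11914],86.2),([-.55,.87,-.19,2.,.48,.32,.36],[.43834,.28426,.01591],85.9),
([-.49,.68,-.32,1.99,.40,.53,.41],[.42092,.28655,.11827],85.9),([-.75,.77,.11,1.71,-.13,.67,-.64],[.49609,.34829,.11515],-4.2),([-.73,.99,.07,1.75,-.15,.40,-.63],[.49864,.35064,-.02617],-4.2),([-.67,.96,.04,1.94,-.13,.25,-.59],[.46322,.29092,-.02709],-4.1)]
def Rt(y):
    a=np.radians(y); ty=np.array([np.cos(a),np.sin(a),0]); tz=np.array([0,0,-1.]); return R.from_matrix(np.stack([np.cross(ty,tz),ty,tz],1))
best=[]
for s in itertools.product([1,-1],repeat=4):
    sg=np.array([s[0],1,s[1],1,s[2],1,s[3]])
    for y7 in (0,1.57,3.14,-1.57):
        def f(p):
            o=[]
            for q,x,y in D:
                P,A=fk(q,p,sg); o+=list(P-x)+list(.2*(A.inv()*Rt(y)).as_rotvec())
            return o
        r=least_squares(f,[.33,.38,.38,.25,0,y7]); best.append((r.cost,sg.tolist(),r.x.round(4)))
best.sort(key=lambda b:b[0]); [print(b) for b in best[:3]]
E
```

```text
(np.float64(7.092270870483266e-05), [-1, 1, -1, 1, -1, 1, -1], array([ 0.3497,  0.5687,  0.3402,  0.3773, -0.0811,  1.4877]))
(np.float64(7.092270870483949e-05), [-1, 1, -1, 1, -1, 1, -1], array([ 0.3497,  0.5687,  0.3402,  0.3773, -0.0811,  1.4877]))
(np.float64(7.092270870484153e-05), [-1, 1, -1, 1, -1, 1, -1], array([ 0.3497,  0.5687,  0.3402,  0.3773, -0.0811,  1.4877]))
```

```bash
cat > ik.py <<'E'
from fk import *
from scipy.optimize import least_squares
P=[.3497,.5687,.3402,.3773,-.0811,1.4877]; SG=np.array([-1,1,-1,1,-1,1,-1])
lo=np.array([-3.01,-.46,-1.47,.13,-1,.04,-2.66]);hi=np.array([3.01,2.08,1.51,2.56,4.14,2.09,2.66])
def target(tip,yaw,lean):
    a=np.radians(yaw); ty=np.array([np.cos(a),np.sin(a),0]); tz=np.array([0,0,-1.])
    A=R.from_matrix(np.stack([np.cross(ty,tz),ty,tz],1))*R.from_euler("y",-lean,degrees=True)
    return np.array(tip)+.038*A.as_matrix()[:,2],A
def ik(tip,yaw,lean,q0=None,n=30,seed=0):
    t,A=target(tip,yaw,lean); g=np.random.default_rng(seed); out=[]
    for k in range(n if q0 is None else 1):
        s=g.uniform(lo,hi) if q0 is None else np.clip(q0,lo+1e-3,hi-1e-3)
        def f(q):
            p,B=fk(q,P,SG); return np.r_[p-t,.3*(B.inv()*A).as_rotvec(),.0005*(q-s)*(q0 is not None)]
        r=least_squares(f,s,bounds=(lo,hi)); e=np.linalg.norm(f(r.x)[:6]); out.append((e,r.x.round(2)))
    return sorted(out,key=lambda o:o[0])
E
python3 - <<'E'
from ik import *
def h(xh,yh=0): c,s=np.cos(-.0733),np.sin(-.0733); return [.608+c*xh-s*yh,-.025+s*xh+c*yh]
for xh,z,lean in [(-.2,.012,0),(-.15,.012,0),(-.1,.012,0),(-.1,.012,20),(-.1,.012,35),(0,.012,0),(0,.012,20),(0,.012,30),(0,.012,40)]:
  for yaw in (85.8,-94.2):
    L=lean if yaw>0 else -lean
    o=ik(h(xh)+[z],yaw,L); print(xh,lean,yaw,[(round(e,4),q.tolist()) for e,q in o[:3] if e<.02] or round(o[0][0],3))
E
```

```text
-0.2 0 85.8 [(np.float64(0.0), [-0.01, 0.94, -0.08, 2.35, 2.73, 0.16, -1.3]), (np.float64(0.0), [0.4, 1.11, -0.83, 2.35, 1.73, 0.73, -0.35]), (np.float64(0.0), [0.31, 1.04, -0.64, 2.35, 1.8, 0.56, -0.4])]
-0.2 0 -94.2 [(np.float64(0.0), [0.09, 0.95, -0.25, 2.35, 2.18, 0.25, 2.38]), (np.float64(0.0), [0.02, 0.94, -0.13, 2.35, 2.51, 0.18, 2.06]), (np.float64(0.0), [0.06, 0.94, -0.19, 2.35, 2.31, 0.21, 2.26])]
-0.15 0 85.8 [(np.float64(0.0), [-0.02, 0.93, -0.06, 2.2, 1.31, 0.05, 0.14]), (np.float64(0.0), [0.49, 1.2, -1.03, 2.2, 1.56, 0.93, -0.11]), (np.float64(0.0), [0.4, 1.09, -0.82, 2.2, 1.56, 0.7, -0.11])]
-0.15 0 -94.2 [(np.float64(0.0012), [-0.08, 0.93, 0.04, 2.2, -1.0, 0.04, -0.7]), (np.float64(0.0012), [-0.08, 0.93, 0.04, 2.2, -1.0, 0.04, -0.7]), (np.float64(0.0012), [-0.08, 0.93, 0.04, 2.2, -1.0, 0.04, -0.7])]
-0.1 0 85.8 [(np.float64(0.0), [0.39, 1.1, -0.8, 2.06, 1.39, 0.71, 0.11]), (np.float64(0.0), [0.05, 0.94, -0.16, 2.06, 0.71, 0.2, 0.75]), (np.float64(0.0), [0.09, 0.95, -0.22, 2.06, 0.88, 0.24, 0.58])]
-0.1 0 -94.2 [(np.float64(0.0), [-0.08, 0.94, 0.06, 2.06, -0.33, 0.16, 
[... 1903 characters left out ...]
 2.25, 2.49, 0.87, -0.87]), (np.float64(0.0), [-0.29, 1.07, 0.4, 2.25, 3.54, 0.73, -2.2])]
0 30 -94.2 [(np.float64(0.0), [-0.67, 1.48, 1.28, 2.25, 4.06, 1.34, 0.08]), (np.float64(0.0), [-0.11, 1.03, 0.1, 2.25, 3.22, 0.67, 1.34]), (np.float64(0.0), [-0.47, 1.18, 0.75, 2.25, 3.82, 0.9, 0.55])]
0 40 85.8 [(np.float64(0.0), [0.2, 1.19, -0.44, 2.38, 2.83, 1.15, -1.23]), (np.float64(0.0), [-0.07, 1.14, 0.03, 2.38, 3.12, 1.08, -1.7]), (np.float64(0.0), [-0.15, 1.15, 0.16, 2.38, 3.21, 1.08, -1.84])]
0 40 -94.2 [(np.float64(0.0), [-0.22, 1.16, 0.27, 2.38, 3.28, 1.09, 1.18]), (np.float64(0.0), [-0.04, 1.14, -0.04, 2.38, 3.08, 1.08, 1.5]), (np.float64(0.0), [-0.05, 1.14, -0.01, 2.38, 3.1, 1.08, 1.48])]
```

>>> carry_out:
  rows:
    - [[-0.6,0.1,0],[0,0,0],0.55]
    - [[-1.4,0.2,0],[0,0,0],0.55]
    - [[-2.2,0.35,0],[0,0,0],0.55]
    - [[-3,0.5,0],[0,0,0],0.55]
    - [[-3.8,0.6,0],[0,0,0],0.55]
    - [[-4.6,0.75,0],[0,0,0],0.55]
    - [[-5.4,0.9,0],[0,0,0],0.55]
    - [[-6.2,1,0],[0,0,0],0.55]
    - [[-7,1.1,0],[0,0,0],0.55]
    - [[-7.8,1.25,0],[0,0,0],0.55]
    - [[-8.6,1.4,0],[0,0,0],0.55]
    - [[-8.6,1.4,0],[0,0,0],0.55]

```text
clock: 9.85
tool_pos: [0.471, 0.2037, -0.027]
eef_rot: [0.733, 0.68, -0.001, 0.0]
contact_force: [0.6, -0.8, 0.8]
opening: 0.451
finger_force: 0.0
```

```bash
python3 go.py .46 .2 .012 -4.2 0; python3 box.py
```

```text
tip [470.99 203.75  10.96]
t 9.85 pos [470.99 203.7  -27.04] F [ 0.58 -0.84  0.82] q [-0.51  0.94  0.02  2.04 -0.08  0.16 -0.5 ]
shift cm [-0.45 -1.07 -0.1 ] turn deg [-0.01  0.08 -0.12] z dir [ 0.  0. -1.]
blob [311 113  25  25 256] world [0.379 0.356 0.025] hatch -0.256 0.3631
blob [290 162  40  38 815] world [0.47  0.147 0.025] hatch -0.1504 0.1618
dot [0.434 0.131 0.038] hatch -0.1845 0.1433
```

>>> carry_out:
  rows:
    - [[-0.6,0.1,0],[0,0,0],0.55]
    - [[-1.4,0.2,0],[0,0,0],0.55]
    - [[-2.2,0.35,0],[0,0,0],0.55]
    - [[-3,0.5,0],[0,0,0],0.55]
    - [[-3.8,0.6,0],[0,0,0],0.55]
    - [[-4.6,0.75,0],[0,0,0],0.55]
    - [[-5.4,0.9,0],[0,0,0],0.55]
    - [[-6.2,1,0],[0,0,0],0.55]
    - [[-7,1.1,0],[0,0,0],0.55]
    - [[-7.8,1.25,0],[0,0,0],0.55]
    - [[-8.6,1.4,0],[0,0,0],0.55]
    - [[-8.6,1.4,0],[0,0,0],0.55]

```text
clock: 11.1
tool_pos: [0.4786, 0.1169, -0.0271]
eef_rot: [0.733, 0.68, -0.001, 0.0]
contact_force: [0.4, -0.6, -0.5]
opening: 0.449
finger_force: 0.0
```

```bash
python3 go.py .48 .1 .012 -4.2 0; python3 box.py
```

```text
tip [478.58 116.97  10.94]
t 11.1 pos [478.57 116.92 -27.06] F [ 0.36 -0.61 -0.52] q [-0.34  0.94  0.    2.1  -0.    0.11 -0.41]
shift cm [-1.68  0.27 -0.1 ] turn deg [-0.    0.08 -0.13] z dir [ 0.  0. -1.]
blob [275 182  41  39 866] world [0.477 0.061 0.025] hatch -0.1367 0.0766
dot [0.443 0.045 0.038] hatch -0.17 0.058
```

>>> carry_out:
  rows:
    - [[-0.6,0.1,0],[0,0,0],0.55]
    - [[-1.4,0.2,0],[0,0,0],0.55]
    - [[-2.2,0.35,0],[0,0,0],0.55]
    - [[-3,0.5,0],[0,0,0],0.55]
    - [[-3.8,0.6,0],[0,0,0],0.55]
    - [[-4.6,0.75,0],[0,0,0],0.55]
    - [[-5.4,0.9,0],[0,0,0],0.55]
    - [[-6.2,1,0],[0,0,0],0.55]
    - [[-6.9,1.1,0],[0,0,0],0.55]
    - [[-7.4,1.2,0],[0,0,0],0.55]
    - [[-7.6,1.2,0],[0,0,0],0.55]
    - [[-7.6,1.2,0],[0,0,0],0.55]

```text
clock: 12.35
tool_pos: [0.4849, 0.0419, -0.027]
eef_rot: [0.733, 0.681, -0.0, 0.0]
contact_force: [0.1, 0.2, 0.6]
opening: 0.449
finger_force: 0.0
```

>>> carry_out:
  rows:
    - [[1.5,0,0],[0,0,0],0.55]
    - [[2,0,-4],[0,0,0],0.55]
    - [[2,0,-8],[0,0,0],0.55]
    - [[2,0,-12],[0,0,0],0.55]
    - [[2,0,-12],[0,0,0],0.55]

```text
clock: 12.85
tool_pos: [0.4892, 0.063, 0.097]
eef_rot: [0.732, 0.681, 0.004, 0.002]
contact_force: [0.2, 0.3, 0.3]
opening: 0.448
finger_force: 0.0
```

```bash
python3 go.py .40 -.01 .13 85.8 0;  python3 go.py .40 -.01 .13 85.8 30; python3 box.py
```

```text
tip [488.91  62.89 135.02]
t 12.85 pos [489.22  62.95  97.02] F [0.19 0.3  0.33] q [-0.21  0.69 -0.02  2.07  0.04  0.38 -0.34]
shift cm [-7.93 -8.37  0.42] turn deg [  0.47   0.26 -89.98] z dir [ 0.  0. -1.]
tip [488.91  62.89 135.02]
t 12.85 pos [489.22  62.95  97.02] F [0.19 0.3  0.33] q [-0.21  0.69 -0.02  2.07  0.04  0.38 -0.34]
shift cm [-7.93 -6.47 -0.08] turn deg [-23.05 -23.25 -87.84] z dir [ 0.5  -0.04 -0.87]
blob [261 199  43  41 916] world [ 0.483 -0.013  0.025] hatch -0.1256 0.0029
dot [ 0.45  -0.03   0.038] hatch -0.1573 -0.0168
```

>>> carry_out:
  rows:
    - [[0,-1,0],[0,0,-8],0.55]
    - [[0,-2.5,0],[0,0,-16],0.55]
    - [[-1,-4,0],[0,0,-24],0.55]
    - [[-2,-5.5,0],[0,0,-32],0.55]
    - [[-3,-7,0],[0,0,-40],0.55]
    - [[-4,-8.4,0],[0,0,-48],0.55]
    - [[-5,-8.4,0],[0,0,-56],0.55]
    - [[-6,-8.4,0],[0,0,-64],0.55]
    - [[-7,-8.4,0],[0,0,-72],0.55]
    - [[-7.9,-8.4,0],[0,0,-80],0.55]
    - [[-7.9,-8.4,0],[0,0,-88],0.55]
    - [[-7.9,-8.4,0],[0,0,-90],0.55]

```text
clock: 14.1
tool_pos: [0.3958, -0.0103, 0.0919]
eef_rot: [0.036, 0.999, 0.0, -0.001]
contact_force: [0.1, 1.1, 0.4]
opening: 0.447
finger_force: 0.0
```

```bash
python3 go.py .403 -.01 .012 85.8 0;  python3 go.py .403 -.01 .012 85.8 10
```

```text
tip [395.86 -10.38 129.93]
t 14.1 pos [395.76 -10.34  91.93] F [0.09 1.12 0.42] q [ 0.11  0.65 -0.31  2.33  0.78  0.26  0.6 ]
shift cm [-0.75  0.07 11.79] turn deg [ 0.05 -0.15  0.11] z dir [ 0.  0. -1.]
tip [395.86 -10.38 129.93]
t 14.1 pos [395.76 -10.34  91.93] F [0.09 1.12 0.42] q [ 0.11  0.65 -0.31  2.33  0.78  0.26  0.6 ]
shift cm [-1.41  0.07 11.73] turn deg [  0.06 -10.15   0.1 ] z dir [ 0.17 -0.01 -0.98]
```

>>> carry_out:
  rows:
    - [[0,0,1.5],[0,-1,0],0.55]
    - [[0,0,3],[0,-2,0],0.55]
    - [[-0.2,0,4.5],[0,-4,0],0.55]
    - [[-0.4,0,6],[0,-6,0],0.55]
    - [[-0.6,0,7.5],[0,-8,0],0.55]
    - [[-0.8,0,9],[0,-10,0],0.55]
    - [[-0.8,0,10.5],[0,-10,0],0.55]
    - [[-0.8,0,11.7],[0,-10,0],0.55]
    - [[-0.8,0,11.7],[0,-10,0],0.55]

```text
clock: 15.0
tool_pos: [0.4013, -0.0099, -0.0277]
eef_rot: [0.038, 0.996, -0.001, 0.083]
contact_force: [-1.3, -0.2, 1.0]
opening: 0.451
finger_force: 0.0
```

```bash
python3 go.py .43 -.012 .012 85.8 10; python3 box.py
```

```text
tip [395.09  -9.51   9.83]
t 15.0 pos [401.34  -9.85 -27.65] F [-1.3  -0.19  0.98] q [ 0.26  1.06 -0.65  2.53  2.24  0.77 -0.9 ]
shift cm [-3.52  0.    0.36] turn deg [ 0.18 -0.53 -0.15] z dir [ 0.17 -0.01 -0.98]
blob [260 199  44  41 923] world [ 0.482 -0.013  0.025] hatch -0.1261 0.0024
dot [ 0.449 -0.031  0.038] hatch -0.158 -0.0173
```

```bash
python3 go.py .4684 -.0147 .012 85.8 16; python3 go.py .43 -.012 .012 85.8 13 |tail -1
```

```text
tip [395.52 -10.16  11.4 ]
t 15.05 pos [401.8  -10.59 -26.08] F [ 0.32  0.01 -0.22] q [ 0.26  1.06 -0.65  2.53  2.23  0.76 -0.89]
shift cm [-7.64  0.08  1.13] turn deg [ 0.05 -6.46 -0.05] z dir [ 0.27 -0.02 -0.96]
shift cm [-3.64  0.07  0.51] turn deg [ 0.05 -3.46 -0.05] z dir [ 0.22 -0.02 -0.97]
```

>>> carry_out:
  rows:
    - [[-0.8,0,0.1],[0,-1,0],0.55]
    - [[-1.6,0,0.2],[0,-2,0],0.55]
    - [[-2.4,0,0.35],[0,-2.6,0],0.55]
    - [[-3.2,0,0.45],[0,-3.2,0],0.55]
    - [[-4,0,0.55],[0,-3.8,0],0.55]
    - [[-4.8,0,0.7],[0,-4.4,0],0.55]
    - [[-5.6,0,0.8],[0,-5,0],0.55]
    - [[-6.4,0,0.95],[0,-5.6,0],0.55]
    - [[-7.1,0,1.05],[0,-6,0],0.55]
    - [[-7.6,0,1.1],[0,-6.4,0],0.55]
    - [[-7.6,0,1.1],[0,-6.4,0],0.55]

```text
clock: 16.15
tool_pos: [0.4826, -0.0167, -0.0217]
eef_rot: [0.037, 0.989, -0.005, 0.143]
contact_force: [-0.0, -0.9, 0.5]
opening: 0.452
finger_force: 0.0
```

```bash
python3 go.py .5083 -.0177 .013 85.8 24; python3 box.py
```

```text
tip [471.78 -15.94  14.77]
t 16.15 pos [482.56 -16.75 -21.66] F [-0.01 -0.89  0.55] q [ 0.28  1.04 -0.63  2.41  2.28  0.75 -0.84]
shift cm [-3.95  0.1   1.18] turn deg [-0.02 -7.49 -0.04] z dir [ 0.41 -0.03 -0.91]
blob [273 208  45  42 949] world [ 0.531 -0.017  0.025] hatch -0.0776 0.0025
dot [ 0.499 -0.034  0.038] hatch -0.108 -0.0171
```

>>> carry_out:
  rows:
    - [[-0.5,0,0.1],[0,-1,0],0.55]
    - [[-1,0,0.25],[0,-2,0],0.55]
    - [[-1.5,0,0.4],[0,-3,0],0.55]
    - [[-2,0,0.55],[0,-4,0],0.55]
    - [[-2.5,0,0.7],[0,-5,0],0.55]
    - [[-3,0,0.85],[0,-6,0],0.55]
    - [[-3.5,0,1.05],[0,-7,0],0.55]
    - [[-3.9,0,1.2],[0,-7.5,0],0.55]
    - [[-3.9,0,1.2],[0,-7.5,0],0.55]

```text
clock: 17.1
tool_pos: [0.5219, -0.0194, -0.0225]
eef_rot: [0.036, 0.978, -0.007, 0.207]
contact_force: [-2.5, 0.5, 2.2]
opening: 0.448
finger_force: 1.4
```

```bash
python3 go.py .5482 -.0206 .014 85.8 32; python3 box.py
```

```text
tip [506.58 -18.33  12.26]
t 17.1 pos [521.93 -19.45 -22.48] F [-2.54  0.5   2.25] q [ 0.3   1.1  -0.66  2.42  2.4   0.92 -0.91]
shift cm [-4.42  0.08  1.49] turn deg [ 0.03 -8.1   0.01] z dir [ 0.53 -0.04 -0.85]
blob [282 215  35  35 683] world [ 0.548 -0.016  0.025] hatch -0.0602 0.0045
dot [ 0.532 -0.036  0.038] hatch -0.0748 -0.0161
```

>>> carry_out:
  rows:
    - [[-0.5,0,0.1],[0,-1,0],0.55]
    - [[-1,0,0.25],[0,-2,0],0.55]
    - [[-1.5,0,0.4],[0,-3,0],0.55]
    - [[-2,0,0.6],[0,-4,0],0.55]
    - [[-2.5,0,0.75],[0,-5,0],0.55]
    - [[-3,0,0.95],[0,-6,0],0.55]
    - [[-3.5,0,1.1],[0,-7,0],0.55]
    - [[-4,0,1.3],[0,-7.6,0],0.55]
    - [[-4.4,0,1.5],[0,-8.1,0],0.55]
    - [[-4.4,0,1.5],[0,-8.1,0],0.55]

```text
clock: 18.15
tool_pos: [0.5692, -0.0231, -0.0179]
eef_rot: [0.036, 0.96, -0.01, 0.276]
contact_force: [-0.1, 0.1, -0.0]
opening: 0.454
finger_force: 0.2
```

```bash
python3 go.py .5782 -.0228 .015 85.8 38; python3 box.py
```

```text
tip [549.08 -21.58  14.25]
t 18.15 pos [569.23 -23.07 -17.93] F [-0.15  0.14 -0.02] q [ 0.31  1.15 -0.68  2.41  2.51  1.08 -0.95]
shift cm [-2.9   0.09  1.46] turn deg [-0.02 -5.89 -0.03] z dir [ 0.61 -0.05 -0.79]
blob [293 222  27  28 320] world [ 0.569 -0.013  0.025] hatch -0.0399 0.0094
dot [ 0.575 -0.039  0.038] hatch -0.032 -0.0163
```

>>> carry_out:
  rows:
    - [[-0.4,0,0.2],[0,-1,0],0.55]
    - [[-0.9,0,0.4],[0,-2,0],0.55]
    - [[-1.4,0,0.65],[0,-3,0],0.55]
    - [[-1.9,0,0.9],[0,-4,0],0.55]
    - [[-2.4,0,1.15],[0,-5,0],0.55]
    - [[-2.9,0,1.4],[0,-5.9,0],0.55]
    - [[-2.9,0,1.4],[0,-5.9,0],0.55]

```text
clock: 18.9
tool_pos: [0.6007, -0.0254, -0.0148]
eef_rot: [0.035, 0.945, -0.012, 0.325]
contact_force: [-0.6, 0.3, -0.2]
opening: 0.455
finger_force: 0.0
```

```bash
python3 go.py .6 -.0244 .017 85.8 40; python3 box.py; python3 - <<'E'
from h import *
S=pickle.load(open("sb.pkl","rb")); cv2.imwrite("pics/sc5.png",cv2.resize(S["image"][170:320,230:390],(768,576)[:2],interpolation=cv2.INTER_CUBIC)[:,:,::-1] if 0 else cv2.resize(S["image"][170:320,230:390],(640,600),interpolation=cv2.INTER_CUBIC)[:,:,::-1])
E
```

```text
tip [577.36 -23.67  15.19]
t 18.9 pos [600.67 -25.39 -14.77] F [-0.56  0.32 -0.23] q [ 0.31  1.2  -0.68  2.4   2.6   1.2  -0.97]
shift cm [-2.03  0.09  1.25] turn deg [-0.01 -2.03 -0.02] z dir [ 0.64 -0.05 -0.77]
```

View pics/sc5.png

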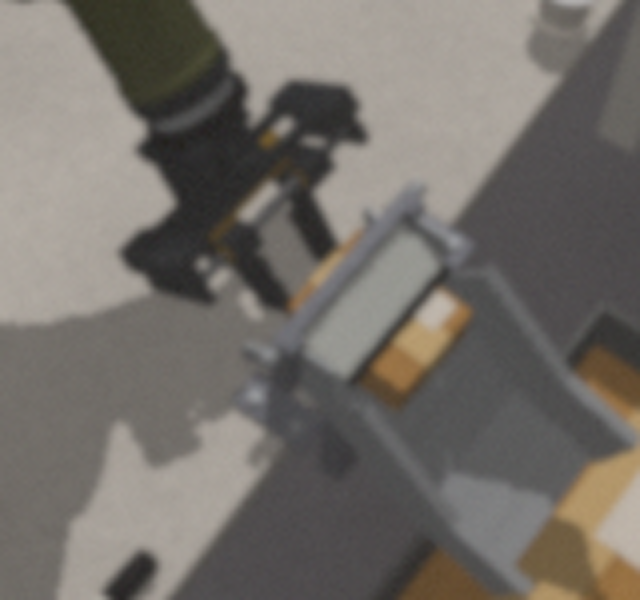

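The parcel is halfway through with the flap lying on it, and the fingers are leaning clear behind the rail. I'll push on gently.

>>> carry_out:
  rows:
    - [[-0.4,0,0.25],[0,-0.5,0],0.55]
    - [[-0.8,0,0.5],[0,-1,0],0.55]
    - [[-1.2,0,0.75],[0,-1.4,0],0.55]
    - [[-1.6,0,1],[0,-1.8,0],0.55]
    - [[-2,0,1.25],[0,-2,0],0.55]
    - [[-2,0,1.25],[0,-2,0],0.55]

```text
clock: 19.55
tool_pos: [0.6246, -0.0272, -0.0118]
eef_rot: [0.035, 0.939, -0.013, 0.342]
contact_force: [0.1, 0.3, -0.3]
opening: 0.449
finger_force: 0.0
```

```bash
cat > exitp.py <<'E'
from h import *
from plant import r
S=r.snapshot("scene"); pickle.dump(S,open("se.pkl","wb"))
hsv=cv2.cvtColor(S["image"],cv2.COLOR_RGB2HSV); m=cv2.inRange(hsv,(5,60,40),(30,255,255))
c=m[225:300,300:375]  # flap/chute zone
n,l,st,ct=cv2.connectedComponentsWithStats(c)
print([(st[i].tolist(),ct[i].round(1).tolist()) for i in range(1,n) if st[i,4]>20])
E
python3 exitp.py; python3 go.py .608 -.025 .017 85.8 40
```

```text
[([20, 17, 35, 38, 663], [35.6, 37.0]), ([68, 64, 7, 11, 49], [71.9, 70.3])]
tip [599.86 -25.45  17.17]
t 19.6 pos [624.2  -27.26 -11.95] F [0.52 0.26 0.2 ] q [ 0.32  1.2  -0.67  2.35  2.62  1.19 -0.95]
shift cm [-0.61  0.11  0.53] turn deg [-0.03 -0.03 -0.03] z dir [ 0.64 -0.05 -0.77]
```

>>> carry_out:
  rows:
    - [[-0.3,0,0.25],[0,0,0],0.55]
    - [[-0.6,0,0.5],[0,0,0],0.55]
    - [[-0.6,0,0.5],[0,0,0],0.55]
    - [[-0.6,0,0.5],[0,0,0],0.55]

```text
clock: 20.0
tool_pos: [0.6315, -0.0277, -0.0121]
eef_rot: [0.035, 0.939, -0.013, 0.341]
contact_force: [0.4, -0.4, -0.2]
opening: 0.447
finger_force: 0.0
```

```bash
python3 exitp.py; python3 go.py .613 -.0254 .018 85.8 40
```

```text
[([19, 17, 37, 39, 692], [36.0, 37.5]), ([68, 64, 7, 11, 49], [71.9, 70.3])]
tip [607.07 -25.82  17.05]
t 20.05 pos [631.39 -27.6  -12.1 ] F [-0.07 -0.16  0.13] q [ 0.32  1.2  -0.67  2.33  2.62  1.16 -0.94]
shift cm [-0.52  0.08  0.3 ] turn deg [ 0.   -0.08  0.  ] z dir [ 0.64 -0.05 -0.77]
```

>>> carry_out:
  rows:
    - [[-0.25,0,0.2],[0,0,0],0.55]
    - [[-0.5,0,0.35],[0,0,0],0.55]
    - [[-0.5,0,0.35],[0,0,0],0.55]
    - [[-0.5,0,0.35],[0,0,0],0.55]

```text
clock: 20.45
tool_pos: [0.6376, -0.0281, -0.0115]
eef_rot: [0.034, 0.939, -0.013, 0.341]
contact_force: [0.2, -0.3, 0.2]
opening: 0.454
finger_force: 0.0
```

```bash
python3 exitp.py; python3 go.py .618 -.0257 .018 85.8 40
```

```text
[([19, 19, 40, 46, 939], [38.6, 41.8]), ([68, 64, 7, 11, 49], [71.9, 70.3])]
tip [613.12 -26.3   17.55]
t 20.5 pos [637.43 -28.08 -11.59] F [ 0.24 -0.65  0.4 ] q [ 0.32  1.19 -0.67  2.31  2.61  1.14 -0.93]
shift cm [-0.4   0.1   0.28] turn deg [ 0.   -0.09 -0.  ] z dir [ 0.64 -0.05 -0.77]
```

>>> carry_out:
  rows:
    - [[0,0,0],[0,0,0],0.55]
    - [[0,0,0],[0,0,0],0.55]
    - [[0,0,0],[0,0,0],0.55]
    - [[0,0,0],[0,0,0],0.55]
    - [[0,0,0],[0,0,0],0.55]

```text
clock: 21.0
tool_pos: [0.6372, -0.028, -0.0118]
eef_rot: [0.034, 0.939, -0.012, 0.341]
contact_force: [-0.0, 0.3, -0.9]
opening: 0.453
finger_force: 0.2
```

```bash
python3 exitp.py; python3 go.py .608 -.025 .017 85.8 40
```

```text
[([68, 64, 7, 11, 48], [71.9, 70.4])]
tip [612.88 -26.24  17.39]
t 21.05 pos [637.19 -28.02 -11.77] F [-1.1   0.57  0.08] q [ 0.32  1.19 -0.67  2.31  2.61  1.14 -0.93]
shift cm [ 0.4   0.09 -0.29] turn deg [ 0.01 -0.12  0.01] z dir [ 0.64 -0.05 -0.77]
```

The parcel has left the chute zone. Drawing the hand straight back.

>>> carry_out:
  rows:
    - [[0.5,0,-0.4],[0,0,0],0.55]
    - [[1.1,0,-0.9],[0,0,0],0.55]
    - [[1.8,0,-1.5],[0,0,0],0.55]
    - [[2.5,0,-2.1],[0,0,0],0.55]
    - [[3.2,0,-2.7],[0,0,0],0.55]
    - [[3.9,0,-3.3],[0,0,0],0.55]
    - [[4.6,0,-3.9],[0,0,0],0.55]
    - [[5.3,0,-4.4],[0,2,0],0.55]
    - [[6,0,-5],[0,5,0],0.55]
    - [[6.7,0,-5.7],[0,8,0],0.55]
    - [[7.2,0,-6.6],[0,12,0],0.55]
    - [[7.4,0,-7.5],[0,16,0],0.55]

```text
clock: 22.25
tool_pos: [0.5305, -0.0201, -0.002]
eef_rot: [0.036, 0.978, -0.007, 0.204]
contact_force: [0.0, 0.2, -0.8]
opening: 0.452
finger_force: 0.0
```

```bash
python3 go.py .47 -.015 .13 85.8 10
```

```text
tip [515.32 -19.01  32.8 ]
t 22.25 pos [530.49 -20.09  -2.03] F [ 0.02  0.17 -0.75] q [ 0.3   1.03 -0.66  2.39  2.35  0.84 -0.86]
shift cm [  1.17   0.08 -10.83] turn deg [ 0.05 13.59  0.03] z dir [ 0.17 -0.01 -0.98]
```

>>> carry_out:
  rows:
    - [[0.5,0,-2],[0,0,0],0.55]
    - [[1,0,-4],[0,3,0],0.55]
    - [[1,0,-6],[0,6,0],0.55]
    - [[1.1,0,-8],[0,9,0],0.55]
    - [[1.2,0,-10],[0,12,0],0.55]
    - [[1.2,0,-10.8],[0,13.6,0],0.55]
    - [[1.2,0,-10.8],[0,13.6,0],0.55]
    - [[1.2,0,-10.8],[0,13.6,0],0.55]
    - [[1.2,0,-10.8],[0,13.6,0],0.55]
    - [[1.2,0,-10.8],[0,13.6,0],0.55]
    - [[1.2,0,-10.8],[0,13.6,0],0.55]
    - [[1.2,0,-10.8],[0,13.6,0],0.55]

```text
clock: 23.45
tool_pos: [0.4777, -0.0166, 0.0919]
eef_rot: [0.037, 0.995, -0.003, 0.089]
contact_force: [0.2, -0.0, 0.0]
opening: 0.449
finger_force: 0.0
```

>>> carry_out:
  rows:
    - [[0,0,0],[0,0,0],0.55]
    - [[0,0,0],[0,0,0],0.55]
    - [[0,0,0],[0,0,0],0.55]
    - [[0,0,0],[0,0,0],0.55]
    - [[0,0,0],[0,0,0],0.55]
    - [[0,0,0],[0,0,0],0.55]
    - [[0,0,0],[0,0,0],0.55]
    - [[0,0,0],[0,0,0],0.55]
    - [[0,0,0],[0,0,0],0.55]
    - [[0,0,0],[0,0,0],0.55]

```text
clock: 24.45
tool_pos: [0.4782, -0.0163, 0.0923]
eef_rot: [0.036, 0.995, -0.003, 0.09]
contact_force: [0.8, 0.4, -0.2]
opening: 0.449
finger_force: 0.0
```

```bash
python3 - <<'E'
from h import *
from plant import r
S=r.snapshot("scene"); print(r.get_state()["contact_force"])
cv2.imwrite("pics/end.png",cv2.resize(S["image"][90:420,160:560],(727,600),interpolation=cv2.INTER_CUBIC)[:,:,::-1])
E
```

```text
[-0.0743808   0.52543088  0.33824107]
```

View pics/end.png

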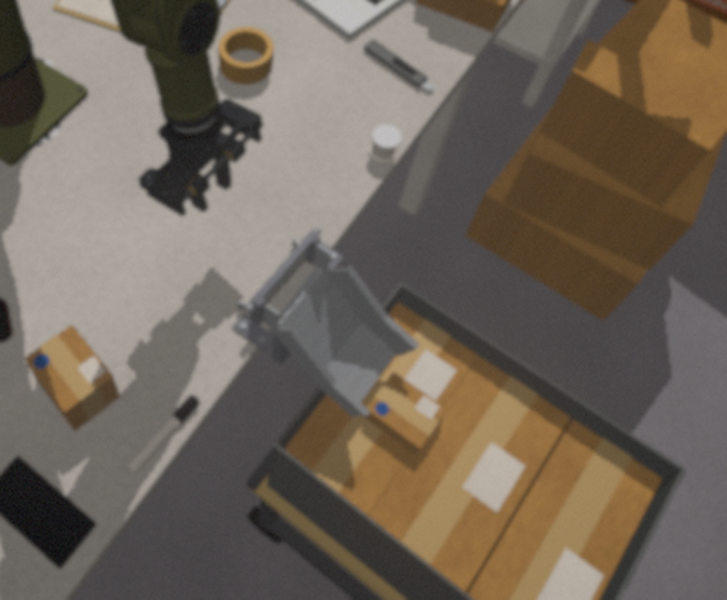

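The parcel lies in the tote at about (405,415), the flap hangs shut at (290,285), the hand is clear, and the other items are in place.

```bash
python3 -c "
from plant import r
print(r.finish_job())"
```

```text
the job is handed in; nothing more can be done
None
```

The parcel is in the tote, the flap hangs shut, the rest of the desk looks untouched in the last picture, and the job was handed in at about 24.5 s (no verdict shown).

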